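Reset the tripped breaker behind the push-latch hatch

ROBOT

A 7-joint arm with a two-finger parallel gripper is mounted at the origin on a cart in front of the work surface, level with it; the furniture and walls round the work are solid. World frame = base frame: x ahead of the robot, y to its left, z up, the work surface at z = 0. Lengths are in mm, angles in rad, forces in N, time in s.
With the tool pointing down it reaches from about 425 to 975 mm from the base axis. Payload 16.7 kg.
Tool frame: the origin (TCP) lies midway between the tips of the shut fingers; the grasp point (between the pads) lies 19 mm behind it; z points along the fingers, y is the line along which they close (so a half turn about z gives the same grasp; the last joint's range is limited). The gripper opens to 85 mm and grips with 20 to 120 N. Pads are 22 mm wide; open, the fingers measure 114 mm over their backs; the gripper's body (76 mm by 85 mm) begins 54 mm behind the grasp point. The pads swing forward as they close: fully open they stand 13 mm farther back than shut.
Start: joints at [1.087, 0.426, 0.074, 1.606, -0.034, 1.111, -0.067], TCP at [221.122, -637.716, 231.302] pointing down, gripper open.
Joint ranges: [-2.85, 2.85], [-0.5, 2.14], [-1.23, 1.37], [0.21, 2.46], [-1.02, 4.16], [0.16, 2.05], [-2.73, 2.73]. Speed limits (rad/s): [1.89, 1.89, 2.39, 2.39, 3.01, 3.01, 3.01].

INTERFACE

Orientations are given as a unit quaternion [w, x, y, z].
In Python, from cell import observe, snapshot, get_calibration, close_job gives the robot as it stands. The module is installed in compiled form; this text tells all that it offers.
- The arm moves only by the shell command python3 -m jog 'ROWS' [OPENING] [FORCE]. ROWS is a JSON object of lists of equal length, an entry for each row: "dp": the shift along the tool's x, y, z in mm, a list of three; "yaw": the turn about the tool's z in rad. In form: {"dp": [[x, y, z], ...], "yaw": [yaw, ...]}. A call has 1 to 10 rows; each row is the pose to reach, as a shift and turn from the pose commanded when the call began, along the tool's axes at that moment; what a row does not reach only later rows make up. A row lasts 1/12 s, in which the tool goes at most 41.7 mm and 7.16 degrees, less where a joint would pass 70% of its speed; a pose out of reach is approached as far as the arm can. A call with a gripper value outside its range is refused whole. OPENING is the opening, from 0 (shut) to 1 (fully open), set as the call begins (- or left out, the last holds). The fingers move at their own pace and stop on an object; FORCE is the grip in N (left out, the last holds). Time passes only in rows, so rows that repeat a pose let the fingers close. It gives the time, the measured TCP pose, the force, the opening and the grip force at its end, in the units of the state.
- observe(): the state, without advancing time (a new reading comes with each control period).
- snapshot(name): name is "scene" or "top" or "wrist"; returns (picture, depth): 420x560x3 uint8, blue, green, red; 420x560 float32, mm along the optical axis (not along the pixel's ray), 0 where there is no reading.
- get_calibration(name): a dict with "fx", "fy", "cx", "cy" (pixels), "k1" (the pictures are not rectified: a ray, as slopes to the right and down, at radius r is drawn at 1 + k1 r^2 times it, then the intrinsics apply), "origin" and "orientation" of the camera in the world; the wrist camera has in their place "mount" (4x4, takes a point from camera to tool coordinates, whose origin is the TCP and whose axes are the flange's). Camera axes: x right, y up, looking along -z (the intrinsics and any distortion apply to the point x, -y, -z); pixel columns grow to the right and rows downward; lengths in mm; the calibration is good to about 2 mm. A picture is of the moment at which its call begins: read the wrist's pose just before it. get_calibration takes no time and is no camera call.
- close_job(): hands the job in; it is judged then, once.
The state is a dict: "time": time; "joint_positions": joint angles; "joint_vel": joint speeds; "joint_efforts": joint torques, N m; "position": TCP position; "orientation": TCP orientation; "wrist_force": force on the tool from outside, world axes, zero at the start; "moment": the same for the moment, N m; "gripper_width": opening from 0.0 (shut) to 1.0 (fully open); "finger_force": force on a finger pad.
Only numpy, scipy, OpenCV 4.12 (cv2) and the standard library are available. Lean on these libraries where they do the work, as an engineer would, in place of code of your own. Each camera call takes 0.05 s, during which the arm holds its last target. There are 200 camera calls.

TASK

The bench supply has tripped. Press the power box's hatch in once at its ribbed thumb pad and let go so that the push latch releases it; see that it swings fully up and stands open by itself for a moment, then push the one tripped breaker lever, the one lying the opposite way from its neighbours, fully over to line up with them. Leave the hatch standing open without shutting it again, the other levers on, and the tools and parts lying about where they are.

Things in the scene. Friction and masses are not known exactly. Their poses are not given: they have to be found in the camera images.
- power_box: dark portable power box fixed to the bench, 160 x 156 mm, flat deck 52 mm up (corner caps 57 mm). Its own x points from the side with two round sockets (nearest the robot) to the hinge side, y to the left, z up; origin under its centre at bench height. A grey hooded hatch with a clear window covers its breakers: shut, it spans x -66 to +50 mm, y -71 to +71 mm, roof 92 mm up.
- panel (a point): middle of the raised grey breaker panel under the hatch, 62 mm up, flat, 89 x 124 mm. In a row along box y, pivots at box x = -8 mm, stand a double-width main switch (box y = +36 mm) and, in any order, four single breakers (box y = +9, -9, -27, -45 mm); their faces rise 4 to 7 mm above the panel, and the panel is free on the socket side of the levers.
- hatch_pad (a point): top of the ribbed thumb pad (18 x 48 mm) on the hatch's free edge, 94 mm above the bench when shut, at box x = -54 mm, y = 0; moves with the hatch.
- hatch (a joint): 0 = shut, latched; negative = pressed in (stop at -0.066: 7 mm at the pad); 2.05 = fully open, leaning away from the sockets. Push-push latch: about 3 N moves the pad, 5.5 mm or more in frees it; as the finger draws back the hatch follows it with about 3 N, swings up by itself in about 2 s and stays. An open hatch pushed shut and in would latch again.
- hatch_hinge (a point): middle of the hatch's hinge axis, which runs along box y at box x = +52 mm, 64 mm up.
- follower (a joint): hidden sprung pin of the latch, sliding along box y: 0 = hatch latched, +0.006 m = let go or hatch open, less than -0.003 m only while an open hatch is being pushed shut again.
- lever_a (a joint): black lever of a single breaker, 9.5 mm wide along box y, 5.5 mm thick, turning about box y; its pivot is 4 mm above the breaker panel (66 mm above the bench) and its tip 20 mm from the pivot. -0.6 = fully towards the sockets (off, tripped), +0.6 = fully towards the hinge (on). It snaps over at 0: about 2 N at the tip starts it; past the middle it jumps home and stays.
- lever_a_tip (a point): middle of the tip of that lever, 20 mm from its pivot; moves with it (82 mm above the bench when fully over, about 11 mm to the off or on side of the pivot).
- lever_b (a joint): black lever of a single breaker, 9.5 mm wide along box y, 5.5 mm thick, turning about box y; its pivot is 4 mm above the breaker panel (66 mm above the bench) and its tip 20 mm from the pivot. -0.6 = fully towards the sockets (off, tripped), +0.6 = fully towards the hinge (on). It snaps over at 0: about 2 N at the tip starts it; past the middle it jumps home and stays.
- lever_b_tip (a point): middle of the tip of that lever, 20 mm from its pivot; moves with it (82 mm above the bench when fully over, about 11 mm to the off or on side of the pivot).
- lever_c (a joint): black lever of a single breaker, 9.5 mm wide along box y, 5.5 mm thick, turning about box y; its pivot is 4 mm above the breaker panel (66 mm above the bench) and its tip 20 mm from the pivot. -0.6 = fully towards the sockets (off, tripped), +0.6 = fully towards the hinge (on). It snaps over at 0: about 2 N at the tip starts it; past the middle it jumps home and stays.
- lever_c_tip (a point): middle of the tip of that lever, 20 mm from its pivot; moves with it (82 mm above the bench when fully over, about 11 mm to the off or on side of the pivot).
- lever_d (a joint): black lever of a single breaker, 9.5 mm wide along box y, 5.5 mm thick, turning about box y; its pivot is 4 mm above the breaker panel (66 mm above the bench) and its tip 20 mm from the pivot. -0.6 = fully towards the sockets (off, tripped), +0.6 = fully towards the hinge (on). It snaps over at 0: about 2 N at the tip starts it; past the middle it jumps home and stays.
- lever_d_tip (a point): middle of the tip of that lever, 20 mm from its pivot; moves with it (82 mm above the bench when fully over, about 11 mm to the off or on side of the pivot).
- lever_main (a joint): black lever of the main switch, 26 mm wide, otherwise like the breakers' levers. -0.6 = fully towards the sockets (off, tripped), +0.6 = fully towards the hinge (on). It snaps over at 0: about 2 N at the tip starts it; past the middle it jumps home and stays.
- parts_cup: bystander: tin cup for small parts, 76 mm wide, 61 mm tall; origin under its centre.
- bolt_a: bystander: hex bolt 45 mm long lying down; origin under its centre.
- bolt_c: bystander: hex bolt standing on its head, 27 mm tall; origin under its centre.
- bracket_09: bystander: folded black steel bracket, 53 x 87 x 32 mm; origin under its centre.
- screwdriver: bystander: screwdriver with orange handle lying down, about 230 mm long; origin under its centre.
- spanner: bystander: combination spanner lying flat, 191 mm long; origin under its centre.
- masking_tape: bystander: roll of masking tape lying flat, 113 mm wide, 24 mm tall; origin under its centre.
- paint_brush: bystander: flat paint brush lying down, 196 mm long; origin under its centre.

How it is judged (in metres and radians):
On the way, in this order (a step that is already met when the one before it is completed fails the run):
1. the hatch is pressed in at its latch (value of joint hatch below -0.035 rad).
2. the hatch has sprung fully open and stands so untouched for half a second (value of joint hatch above 1.9 rad and contact force between each of the arm, the fingers and hatch below 0.1 N), for 0.5 s.
3. the tripped breaker's lever is fully over to on (value of joint lever_c above 0.5 rad), for 0.2 s.
At the end, for the whole second after the job is handed in: The hatch stands open (over 1.9 rad of its 2.05), the latch is free, and all five levers, the tripped one included, lie fully on (over 0.5 rad of 0.6) (value of joint hatch above 1.9 rad and value of joint follower above 0.003 m and value of joint each of lever_c, lever_a, lever_b, lever_d, lever_main above 0.5 rad); the robot touches nothing.
It fails at once if the open hatch is pushed shut again (pressed more than once) (value of joint follower below -0.003 m).
It fails at once if another breaker or the main switch is thrown off (value of joint any of lever_a, lever_b, lever_d, lever_main below 0 rad).
It fails at once if a tool or part lying about is lifted or moved by more than 20 mm (distance of any of parts_cup, bolt_a, bolt_c, bracket_09, screwdriver, spanner, masking_tape, paint_brush from where it was at the start of the episode above 0.02 m).
It also fails if it takes over 38 s, if anything falls off the work surface, if the arm or the gripper's body presses on something with over 40 N, if the wrist force passes 120 N, or if a joint passes its speed limit or range.

## Working session

There is one attempt and no reset: what is moved stays moved. The work goes in short steps, Python scripts to look and compute and a shell command to move; the robot and the scene stay as the last step left them, time stands still between calls to the robot, and variables do not carry over. Pictures are saved under pics/ and viewed, at most 10 in all, crops included, and the job is handed in when it is done.

```bash
mkdir -p pics
cat > h.py <<'E'
import numpy as np,cv2
from scipy.spatial.transform import Rotation as R
from cell import observe,snapshot,get_calibration
def rot(q): return R.from_quat([q[1],q[2],q[3],q[0]]).as_matrix()
def cam(name,s=None):
    c=get_calibration(name)
    if name=='wrist':
        M=np.array(c['mount']);T=rot(s['orientation']);return c,np.array(s['position'])+T@M[:3,3],T@M[:3,:3]
    return c,np.array(c['origin']),rot(c['orientation'])
def rays(c,px):
    px=np.atleast_2d(px).astype(float)
    K=np.array([[c['fx'],0,c['cx']],[0,c['fy'],c['cy']],[0,0,1]])
    u=cv2.undistortPoints(px[:,None],K,np.array([c['k1'],0,0,0.]))[:,0]
    return np.c_[u[:,0],-u[:,1],-np.ones(len(u))]
def onplane(cm,px,z):
    c,o,Rm=cm;d=rays(c,px)@Rm.T
    return o+d*((z-o[2])/d[:,2])[:,None]
def bydepth(cm,px,dep):
    c,o,Rm=cm;px=np.atleast_2d(px);z=dep[px[:,1].astype(int),px[:,0].astype(int)]
    return o+(rays(c,px)*z[:,None])@Rm.T
E
python3 - <<'E'
from h import *
s=observe();print(s['time'],s['position'],s['orientation'],s['wrist_force'])
for n in('top','scene'):
    p,d=snapshot(n);cv2.imwrite(f'pics/{n}0.png',p);np.save(n+'0.npy',d);c=get_calibration(n);print(n,c['origin'],c['orientation'],c['fx'])
E
```

```text
0.0 [ 220.99417415 -637.36878729  230.64536208] [-6.10368520e-04  9.86107155e-01  1.66109255e-01 -1.44347698e-04] [-0.52609175  0.30272316 -1.12295058]
top [ 434.33093579   -7.31922867 1257.87259629] [ 0.71167302  0.03755833 -0.01695055 -0.70130134] 405.247160455383
scene [ 40.67723779 553.21693595 811.58400799] [-0.33888484 -0.13641117  0.36850431  0.85484129] 400.34368202153325
```

View pics/top0.png

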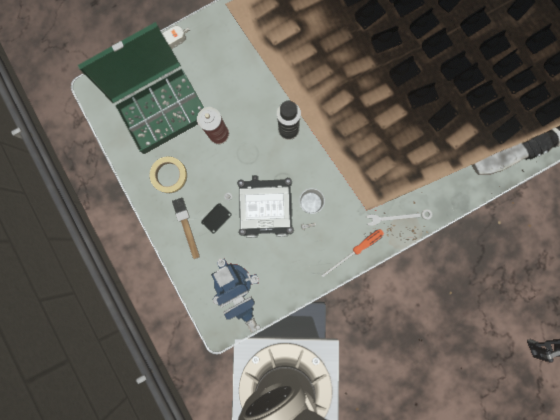

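View pics/scene0.png

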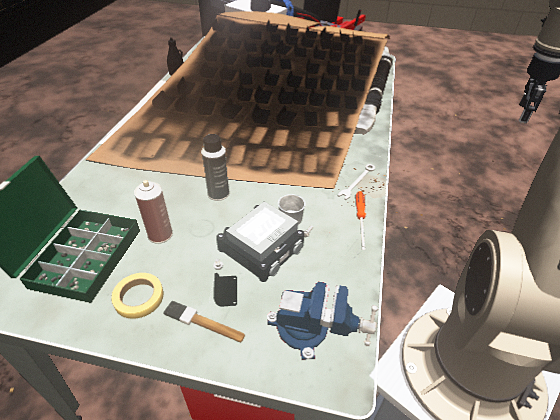

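The top view shows the box at about (265,207), with the vise at (237,290), the robot at the bottom and the cup at (312,202). The scene view shows the box at (262,240), with its hatch roof and clear window on top.

Run:
```python
from h import *
p=cv2.imread('pics/top0.png');q=cv2.imread('pics/scene0.png')
a=cv2.resize(p[165:245,225:335],None,fx=5,fy=5,interpolation=3)[:, :400+150]
b=cv2.resize(q[190:290,200:320],None,fx=5,fy=5,interpolation=3)
cv2.imwrite('pics/c0.png',np.hstack([cv2.resize(a,(390,int(a.shape[0]*390/a.shape[1]))),np.zeros((int(a.shape[0]*390/a.shape[1]),10,3),np.uint8),cv2.resize(b,(400,int(a.shape[0]*390/a.shape[1])))]))
d=np.load('top0.npy');cm=cam('top')
v,u=np.mgrid[165:250,225:335];px=np.c_[u.ravel(),v.ravel()]
P=bydepth(cm,px,d)
m=(P[:,2]>84)&(P[:,2]<100);print(m.sum())
c=cv2.minAreaRect(P[m,:2].astype(np.float32));print('roof',c,np.median(P[m,2]))
m=(P[:,2]>42)&(P[:,2]<100)&(abs(P[:,0]-c[0][0])<95)&(abs(P[:,1]-c[0][1])<88)
r=cv2.minAreaRect(P[m,:2].astype(np.float32));print('box',r,cv2.boxPoints(r))
for x in range(0,14):pass
H=P[:,2].reshape(u.shape)
print(np.round(H[10:75:3,8:70:3]).astype(int))
```

```text
1955
roof ((540.6639404296875, 65.43460845947266), (116.46161651611328, 142.45294189453125), 2.4734504222869873) 93.13232934500775
box ((543.8941650390625, 65.83430480957031), (172.89974975585938, 162.84120178222656), 3.1346218585968018) [[453.12137  142.40582 ]
 [462.0259   -20.191746]
 [634.667    -10.737213]
 [625.76245  151.86035 ]]
[[  -1    4    3   -6   -1   -1   -2   37   38    4   -1    4    5    0
     0    3    0   -1    2    6    4]
 [  -2    0   -2   -2    4    2    5   39   34   -2    3    1   -3    1
     2    1    2    1   60   54    3]
 [   0    1   60   60   52   50   50   54   52   53   51   53   54   54
    56   54   56   58   57   52    1]
 [   2    1   56   56   52   52   53   48   50   53   50   56   50   58
    58   56   55   53   59   55   -2]
 [   0   -2   49   53   56   66   65   50   51   51   65   71   65   65
    64   66   93   94   94   51    3]
 [   2   -3   52   93   89   95   92   91   93   93   93   90   97   92
    97   92   93   93   92   51    1]
 [   0   -2   52   93   95   95   97   95   93   92   96   94   95   86
    90   94   92   93   93   
[... 959 characters left out ...]
9
    93   90   92   92   96   49    1]
 [  -2    3   -3   95 1258   93   96   94   96   95   97   94   93   96
    93   90   94   93   97   55    4]
 [   5    2    2   93   91   94   94   90   94   99   97   96   91   92
    92   92   98   96   94   57    5]
 [  -1    0   51   51   55   54   50   50   50   52   16   55   51   53
    50   54   53   52   57   62   56]
 [   7    1   56   57   57   48   55   53   53   52   54   57   51   52
    54   49   53   51   54   55   27]
 [  -3   -1    3   55   38   48   54   51   40    3    3    6    0   -1
     6   53   49   58   39    0    4]
 [   0   -2    3    3   -6   -1    4   -1    1    2    4    2    1    2
     1    3    1    0    0    1    0]]
```

View pics/c0.png

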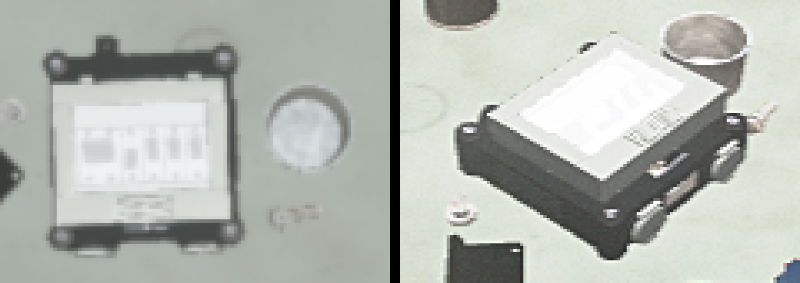

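Roof plane is at z≈93 (expected 92), and the roof measures 116×142 mm as specified. The sockets face the robot, and the tripped lever is the single next to the main switch (box y=+9). Box yaw is about 2.6° with its origin near (549, 66).

```bash
python3 -m jog '{"dp":[[303,-265,0],[303,-265,0],[303,-265,0],[303,-265,0],[303,-265,0],[303,-265,0],[303,-265,0],[303,-265,0],[303,-265,0],[303,-265,0]],"yaw":[0.1,0.2,0.288,0.288,0.288,0.288,0.288,0.288,0.288,0.288]}' 0 40
cat >> h.py <<'E'
ORG=np.array([548.7,65.8]);YAW=np.radians(2.6)
def box(x,y): return ORG+np.array([[np.cos(YAW),-np.sin(YAW)],[np.sin(YAW),np.cos(YAW)]])@np.array([x,y])
def need(x,y,z):
    s=observe();T=rot(s['orientation']);print(s['time'],'F',np.round(s['wrist_force'],2),'pos',np.round(s['position'],1),'toolx yaw deg',np.degrees(np.arctan2(T[1,0],T[0,0])),'dp',np.round(T.T@(np.r_[box(x,y),z]-s['position']),1))
E
python3 -c "
from h import *
need(-54,0,140)"
```

```text
time: 0.93
position: [422.1, -284.3, 231.4]
orientation: [-0.0, 1.0, 0.024, 0.0]
wrist_force: [1.5, -0.3, 0.1]
gripper_width: -0.003
finger_force: 0.0
0.9333 F [ 1.49 -0.31  0.13] pos [ 422.1 -284.3  231.4] toolx yaw deg 2.7842773169250314 dp [  89.4 -343.7   91.6]
```

```bash
python3 -m jog '{"dp":[[89,-344,30],[89,-344,30],[89,-344,30],[89,-344,30],[89,-344,30],[89,-344,30],[89,-344,30],[89,-344,60],[89,-344,92],[89,-344,92]],"yaw":[0,0,0,0,0,0,0,0,0,0]}'
python3 - <<'E'
from h import *
need(-54,0,96)
s=observe();p,d=snapshot('scene');cv2.imwrite('pics/s1.png',cv2.resize(p[150:300,170:340],None,fx=3.5,fy=3.5))
p,d=snapshot('wrist');cv2.imwrite('pics/w1.png',p)
E
```

```text
time: 1.77
position: [492.5, 63.4, 136.0]
orientation: [-0.001, 1.0, 0.025, -0.001]
wrist_force: [-1.8, -0.4, -0.5]
gripper_width: 0.004
finger_force: 0.0
1.7667 F [-1.77 -0.4  -0.47] pos [492.5  63.4 136. ] toolx yaw deg 2.8776085121465727 dp [ 2.4  0.2 40. ]
```

View pics/w1.png

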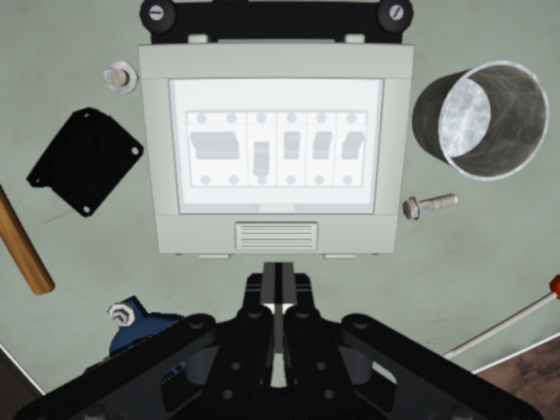

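The wrist view shows the pad centred at about (276,237). The tripped lever is at (261,158), the first single after the main switch. I'll check both against my estimate and measure the roof corners too.

```bash
python3 - <<'E'
from h import *
s=observe();cm=cam('wrist',s)
P=onplane(cm,[[276.5,237],[140,45],[412,44],[158,254],[396,254]],93)
print(np.round(P,1));print('pad pred',box(-54,0))
print('pivots',np.round(onplane(cm,[[261,145],[351,145],[214,145]],66),1),box(-8,9),box(-8,-45),box(-8,36))
E
python3 -m jog '{"dp":[[2,0,20],[2,0,36],[2,0,36]],"yaw":[0,0,0]}'
```

```text
[[495.1  62.4  93. ]
 [596.7 137.   93. ]
 [603.9  -1.4  93. ]
 [480.3 133.5  93. ]
 [487.4 -10.3  93. ]]
pad pred [494.75558923  63.35039864]
pivots [[544.8  74.5  66. ]
 [547.7  18.8  66. ]
 [543.5 103.7  66. ]] [540.29996855  74.42783122] [542.74956991  20.48342045] [539.07516787 101.40003661]
time: 2.12
position: [494.9, 57.9, 102.2]
orientation: [0.0, 1.0, 0.022, -0.001]
wrist_force: [-1.0, -0.6, -0.6]
gripper_width: 0.004
finger_force: 0.0
```

Both views agree on the pad to about 1 mm. Now descending.

```bash
python3 -m jog '{"dp":[[0,0,5],[0,0,10],[0,0,10]],"yaw":[0,0,0]}'; python3 -c "
from h import *
need(-54,0,87)"
```

```text
time: 2.37
position: [496.2, 59.1, 93.8]
orientation: [0.0, 1.0, 0.022, 0.0]
wrist_force: [1.0, -1.4, 2.2]
gripper_width: 0.001
finger_force: 1.3
2.3667 F [ 0.99 -1.39  2.22] pos [496.2  59.1  93.8] toolx yaw deg 2.568891150892841 dp [-1.2 -4.3  6.8]
```

Contact made (2.2 N at z 93.8). Pressing about 7 mm.

```bash
python3 -m jog '{"dp":[[0,0,3],[0,0,6],[0,0,8],[0,0,8]],"yaw":[0,0,0,0]}'
```

```text
time: 2.7
position: [495.8, 59.5, 86.7]
orientation: [0.0, 1.0, 0.023, 0.0]
wrist_force: [-13.4, -4.1, 36.0]
gripper_width: 0.002
finger_force: 18.1
```

At the stop (7 mm in). Drawing back up and away toward the robot.

```bash
python3 -m jog '{"dp":[[0,0,-15],[-20,0,-45],[-55,0,-60],[-90,0,-75],[-110,0,-90],[-110,0,-110],[-110,0,-130],[-110,0,-130],[-110,0,-130],[-110,0,-130]],"yaw":[0,0,0,0,0,0,0,0,0,0]}'; python3 -m jog '{"dp":[[0,0,0],[0,0,0],[0,0,0],[0,0,0],[0,0,0],[0,0,0],[0,0,0],[0,0,0],[0,0,0],[0,0,0]],"yaw":[0,0,0,0,0,0,0,0,0,0]}'; python3 -m jog '{"dp":[[0,0,0],[0,0,0],[0,0,0],[0,0,0],[0,0,0],[0,0,0],[0,0,0],[0,0,0],[0,0,0],[0,0,0]],"yaw":[0,0,0,0,0,0,0,0,0,0]}'
python3 -m jog '{"dp":[[0,0,0],[0,0,0],[0,0,0],[0,0,0],[0,0,0],[0,0,0],[0,0,0],[0,0,0],[0,0,0],[0,0,0]],"yaw":[0,0,0,0,0,0,0,0,0,0]}'
python3 - <<'E'
from h import *
s=observe();np.savez('w2.npz',pos=s['position'],o=s['orientation'])
p,d=snapshot('wrist');cv2.imwrite('pics/w2.png',p);np.save('w2d.npy',d)
E
```

```text
time: 3.53
position: [385.8, 54.7, 215.0]
orientation: [0.0, 1.0, 0.023, 0.0]
wrist_force: [0.1, 0.3, 0.2]
gripper_width: 0.001
finger_force: 0.0
time: 4.37
position: [385.9, 54.7, 215.4]
orientation: [-0.0, 1.0, 0.023, 0.0]
wrist_force: [-0.8, 0.4, 0.9]
gripper_width: -0.002
finger_force: 0.0
time: 5.2
position: [385.9, 54.7, 215.4]
orientation: [-0.0, 1.0, 0.023, 0.0]
wrist_force: [0.3, 0.3, -0.5]
gripper_width: 0.0
finger_force: 0.0
time: 6.03
position: [385.9, 54.7, 215.3]
orientation: [-0.0, 1.0, 0.023, 0.0]
wrist_force: [0.1, 0.2, 0.2]
gripper_width: -0.0
finger_force: 0.0
```

View pics/w2.png

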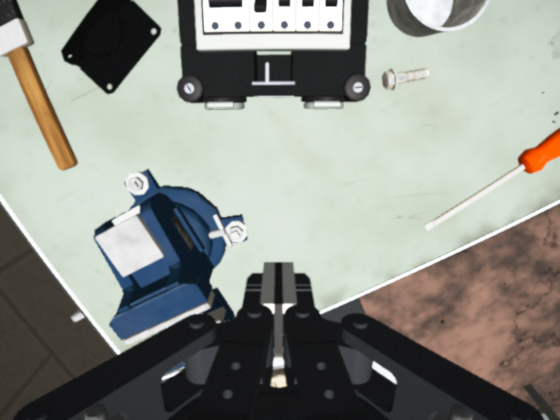

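The wrist view shows the hatch is off the panel, whose levers are at (215–330, 0–30). I'll check in the scene view that it is fully open.

Run:
```python
from h import *
p,d=snapshot('scene');cv2.imwrite('pics/s2.png',cv2.resize(p[150:300,170:340],None,fx=4,fy=4,interpolation=3))
need(-55,9,140)
```

```text
6.1333 F [ 0.08 -0.61 -0.23] pos [385.9  54.7 215.4] toolx yaw deg 2.6201976559297355 dp [108.1 -12.7  75.4]
```

View pics/s2.png

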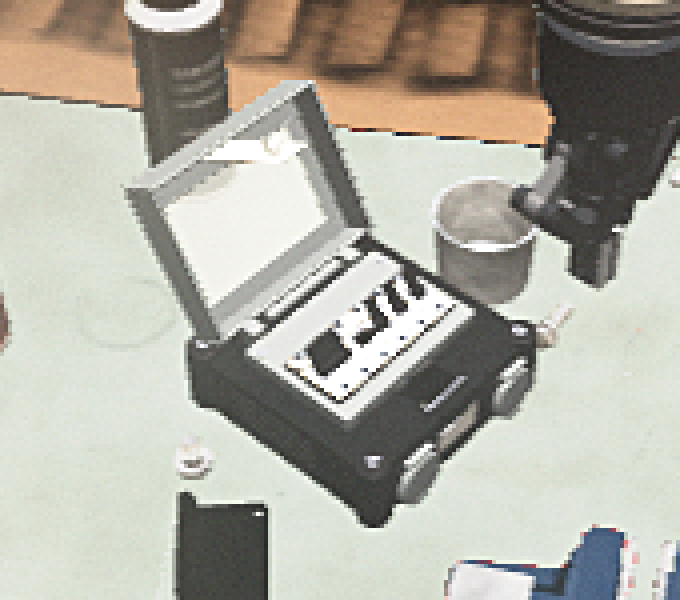

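The hatch stands open, leaning back (crop 130–370, 80–340). The tripped lever, next to the main switch at about (375,330), leans toward the sockets. Moving above its socket side and looking again.

```bash
python3 -m jog '{"dp":[[35,-5,10],[70,-10,30],[108,-13,50],[108,-13,75],[108,-13,75],[108,-13,75],[108,-13,75]],"yaw":[0,0,0,0,0,0,0]}'
python3 - <<'E'
from h import *
need(-46,9,77)
s=observe();np.savez('w3.npz',pos=s['position'],o=s['orientation'])
p,d=snapshot('wrist');cv2.imwrite('pics/w3.png',p);np.save('w3d.npy',d)
E
```

```text
time: 6.72
position: [493.0, 72.7, 141.1]
orientation: [-0.0, 1.0, 0.023, 0.0]
wrist_force: [-0.2, 0.3, 0.1]
gripper_width: 0.003
finger_force: 0.0
6.7167 F [-0.22  0.27  0.12] pos [493.   72.7 141.1] toolx yaw deg 2.630805329126215 dp [ 9.4  0.4 64.1]
```

View pics/w3.png

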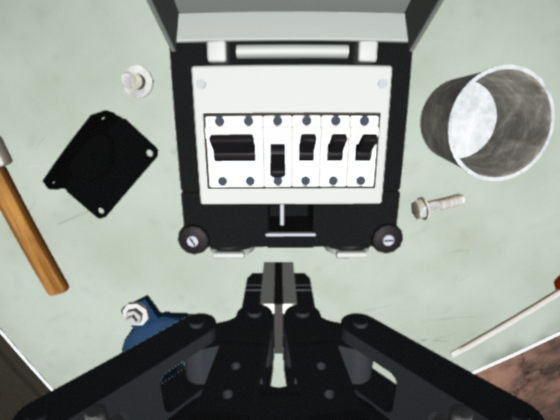

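The tripped lever is at (278,160), in line with the fingers at column 278. The other levers lie toward the hinge.

```bash
python3 - <<'E'
from h import *
w=np.load('w3.npz');cm=cam('wrist',dict(position=w['pos'],orientation=w['o']))
print(onplane(cm,[[278,172],[278,177]],82),'pred',box(-19,9)); print(onplane(cm,[[192,67],[391,67],[200,203],[380,204]],62).round(1),box(44,62),box(-45,62),box(-45,-62))
E
python3 -m jog '{"dp":[[9,0,30],[9,0,50],[9,0,64],[9,0,64]],"yaw":[0,0,0,0]}'
```

```text
[[531.73844074  75.16772421  82.        ]
 [528.6946754   75.02501598  82.        ]] pred [529.31129228  73.92883835]
[[590.6 130.5  62. ]
 [596.7   8.9  62. ]
 [504.1 126.9  62. ]
 [509.1   4.5  62. ]] [589.84219981 129.7321468 ] [500.9338191  125.69484086] [506.55882962   1.82249021]
time: 7.1
position: [501.2, 72.7, 75.6]
orientation: [0.0, 1.0, 0.023, -0.001]
wrist_force: [-1.0, 0.9, -0.3]
gripper_width: -0.001
finger_force: 0.0
```

```bash
python3 -m jog '{"dp":[[10,0,0],[16,0,0],[22,0,0],[28,0,0],[34,0,0],[34,0,0]],"yaw":[0,0,0,0,0,0]}'
python3 - <<'E'
from h import *
p,d=snapshot('wrist');cv2.imwrite('pics/w4.png',p[80:280,150:430])
E
```

```text
time: 7.6
position: [537.1, 74.7, 76.7]
orientation: [-0.0, 1.0, 0.023, 0.0]
wrist_force: [-2.6, -0.3, 3.4]
gripper_width: -0.0
finger_force: 1.7
```

View pics/w4.png

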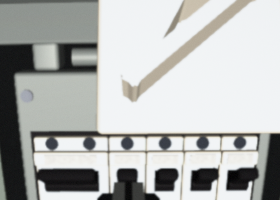

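The tripped lever now appears level with its neighbours (crop ~(127,175)). Backing off and checking.

```bash
python3 -m jog '{"dp":[[-20,0,0],[-40,0,0],[-43,0,-30],[-45,0,-64],[-45,0,-64],[-45,0,-64]],"yaw":[0,0,0,0,0,0]}'
python3 - <<'E'
from h import *
p,d=snapshot('wrist');q,d=snapshot('scene')
cv2.imwrite('pics/f.png',np.hstack([cv2.resize(p[0:280,140:430],(387,373)),cv2.resize(q[150:300,180:340],(400,373))]))
E
```

```text
time: 8.15
position: [492.6, 72.7, 142.4]
orientation: [-0.0, 1.0, 0.023, 0.002]
wrist_force: [-0.3, 0.2, -0.4]
gripper_width: -0.0
finger_force: 0.0
```

View pics/f.png

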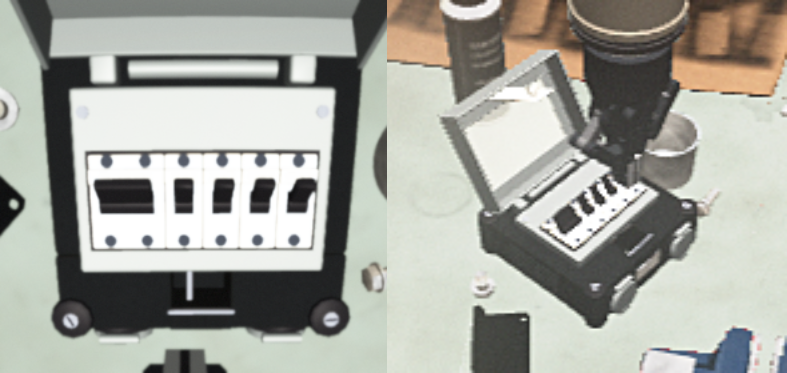

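All five levers line up (left half, row ~195), and the hatch stands open and untouched. I'll draw the arm back a little further and hand in.

```bash
python3 -m jog '{"dp":[[-30,0,-20],[-60,0,-50],[-60,0,-50],[-60,0,-50],[-60,0,-50],[-60,0,-50]],"yaw":[0,0,0,0,0,0]}'; python3 -c "
from cell import close_job
print(close_job())"
```

```text
time: 8.75
position: [431.4, 69.7, 189.3]
orientation: [-0.0, 1.0, 0.023, -0.001]
wrist_force: [-0.7, -0.1, -0.1]
gripper_width: -0.002
finger_force: 0.0
the job is handed in; nothing more can be done
None
```

The job is handed in, with no verdict returned: I pressed the hatch once and it stands open by itself, the tripped breaker (next to the main switch) is on in line with the other levers, and the robot is clear and touched no tools or parts.

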